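# Press a bushing home, then draw the shuttle to its ball detent

## Robot

A 6-joint arm with a two-finger parallel gripper is mounted at the origin on a cart in front of the work surface, level with it; the furniture and walls round the work are solid. World frame = base frame: x ahead of the robot, y to its left, z up, the work surface at z = 0. Lengths are in m, angles in rad, forces in N, time in s.
With the tool pointing down it reaches from about 0.35 to 0.975 m from the base axis. Payload 4.9 kg.
Tool frame: the origin (TCP) lies between the finger pads, 19 mm behind the fingertips; this is the grasp point; z points along the fingers, y is the line along which they close (so a half turn about z gives the same grasp; the last joint's range is limited). The gripper opens to 85 mm and grips with 20 to 120 N. Pads are 22 mm wide; open, the fingers measure 114 mm over their backs; the gripper's body (76 mm by 85 mm) begins 54 mm behind the grasp point. The pads swing forward as they close: fully open they stand 13 mm farther back than shut.
Start: joints at [-1.334, 0.053, 1.613, -0, 1.476, -0.119], TCP at [0.218, -0.586, 0.25] pointing down, gripper open.
Joint ranges: [-3.01, 3.01], [-1.01, 2.22], [0.06, 2.58], [-1.02, 4.17], [0.09, 2.62], [-3.14, 3.14]. Speed limits (rad/s): [2.57, 2.57, 3.14, 3.14, 3.14, 3.14].

## Interface

Orientations are given as a unit quaternion [w, x, y, z].
In Python, from plant import manip gives the robot as it stands. The module is installed in compiled form; this text tells all that it offers.
- The arm moves only by the tool move_arm, never from a script. Its argument "rows" is a list of rows, each a list of 7 numbers: the shift along the tool's x, y, z in cm, then the turn, a rotation vector about the tool's x, y, z in degrees, then the opening, from -1 (shut) to 1 (fully open). In form: [[tx, ty, tz, ax, ay, az, jaw], ...]. A call has 1 to 20 rows; each row shifts and turns the commanded pose from where the row before left it, along the tool's axes as they then stand; what a row does not reach is not made up. A row lasts 1/12 s, in which the tool goes at most 41.7 mm and 7.16 degrees, less where a joint would pass 70% of its speed; a pose out of reach is approached as far as the arm can. A call is refused whole if a number of a shift passes 4.17 or a number of a turn 7.16, either way. A call with a gripper value outside its range is refused whole. The fingers move at their own pace and stop on an object; the grip force is fixed at half the most. Time passes only in rows, so rows that do not move let the fingers close. It gives the time, the measured TCP pose, the force, the opening and the grip force at its end, in the units of the state.
- manip.state(): the state, without advancing time (a new reading comes with each control period).
- manip.grab_frame(name): name is "side" or "top" or "wrist"; returns a dict with "img" (400x640x3 uint8, blue, green, red), "mtx" (3x3 intrinsics, pixels), "R" (3x3) and "t" (3): a world point X has camera coordinates R X + t. Camera axes: x right, y down, z forward; pixel columns grow to the right and rows downward; lengths in m; the calibration is good to about 2 mm. A picture is of the moment at which its call begins. There is no depth.
- manip.job_done(): hands the job in; it is judged then, once.
The state is a dict: "time": time; "joint_pos": joint angles; "joint_vel": joint speeds; "joint_efforts": joint torques, N m; "tool_pos": TCP position; "tool_rot": TCP orientation; "contact_force": force on the tool from outside, world axes, zero at the start; "ft_torque": the same for the moment, N m; "gripper_width": opening from 0.0 (shut) to 1.0 (fully open); "grasp_force": force on a finger pad.
Only numpy, scipy, OpenCV 4.12 (cv2) and the standard library are available. Lean on these libraries where they do the work, as an engineer would, in place of code of your own. Each camera call takes 0.05 s, during which the arm holds its last target. There are 200 camera calls.

## Task

Push the hand lever of the little green press down to its stop so that the brass bushing is pressed fully home, and let the lever swing back up. Then take the shuttle by its orange knob and draw it along the rail towards you until its groove clicks onto the spring ball of the blue detent block; do not run past that notch. Finish while still holding the knob with the shuttle at rest in the notch, and leave the loose things on the desk alone.

Things in the scene. Friction and masses are not known exactly. Their poses are not given: they have to be found in the camera images.
- press: green hand press with a shuttle rail, fixed on the desk. x axis along the rail (away from the robot), y left, z up; origin on the desk under the rail's middle line. Base plate x -150..64, y -72..35 mm; column at the right, x 22..58, y -70..-42, 148 high; head over the rail at x 40, 116 high, with a ram over the bushing. End stop on the rail at x -144.
- lever (a joint): press lever angle (rad): 0 at rest (spring-held, up), 0.40 at its lower stop. Hinge along the press x axis at press (40, -56, 135) mm; the bar points to press +y (left), rising 0.25 rad at rest. About 3 N at the grip starts it, about 8 N holds it at the stop; the ram meets the bushing at about 0.3 rad. Let go, it swings up by itself within half a second.
- lever_grip (a point): point on the centre line of the lever's black round grip (20 mm thick, 37 mm long, along the bar), 145 mm from the hinge; at rest about 171 mm above the desk, at the stop about 113 mm. Push it down from above with closed fingers.
- bushing (a joint): how far the brass bushing (17 mm across) is pressed into the grey housing on the shuttle: 0 = stands 5 mm proud, 0.005 m = flush, fully home. It stays where it is pressed.
- shuttle: aluminium slide 120 x 40 x 20 mm on the rail: grey housing with bushing at its far end (under the ram at the start), orange knob at its near end. Origin under the knob on its underside, 24 mm above the desk; axes as the press. Slides along press -x (towards the robot) by at most 90 mm, drag about 1 N; stays where it is left.
- shuttle_knob (a point): middle of the upright round orange knob, 22 mm across, 28 mm high, centre 72 mm above the desk (top 86, underside 58); on a thinner neck, nothing but the shuttle's flat top (44 mm high) below it.
- groove (a point): the notch in the shuttle's right side face, between two upright steel beads 10 mm apart, level with the knob and marked by a red line on top. 34 mm above the desk.
- detent_block: blue block, 28 x 28 x 32 mm, right of the rail, red line on top, with a sprung 8 mm ball. Origin on the rail's middle line level with the ball, 12 mm above the desk; axes as the press. In the notch the groove's x in this frame is 0; it starts at +35 to +75 mm. From about 10 mm before, drag rises to 7 to 12 N; within 5 mm the ball pulls the shuttle in; leaving takes as much.
- screwdriver: yellow-handled screwdriver, 132 mm long, lying on the desk; a bystander.
- dish: clear flat dish, 68 mm across, 14 high; a bystander.
- spare_a: black rubber stopper 24 mm across, 14 high; a bystander.
- spare_b: black rubber stopper 23 mm across, 18 high; a bystander.

How it is judged:
On the way, in this order (a step that is already met when the one before it is completed fails the run):
1. the lever is pushed to its lower stop and the bushing is pressed home (value of joint lever above 0.36 rad and value of joint bushing above 0.004 m), for 0.1 s.
2. the lever has swung back up (value of joint lever below 0.05 rad), for 0.2 s.
At the end, for the whole second after the job is handed in: Groove within 3 mm of the detent ball along the rail, shuttle at rest (under 10 mm/s), fingers still holding it by its knob (contact over 3 N, TCP within 35 mm of the knob's middle), bushing home (within 1 mm of flush), lever back up (under 0.05 rad) (x of groove in the frame of detent_block between -0.003 and 0.003 m and linear speed of shuttle below 0.01 m/s and contact force between the fingers and shuttle above 3 N and value of joint bushing above 0.004 m and value of joint lever below 0.05 rad and distance between the grasp point and shuttle_knob below 0.035 m); the arm keeps its last pose, push and grip.
It fails at once if the shuttle is run past the notch (groove more than 9 mm beyond the ball) (x of groove in the frame of detent_block below -0.009 m).
It fails at once if a bystander is pushed more than 20 mm (distance of any of screwdriver, dish, spare_a, spare_b from where it was at the start of the episode above 0.02 m).
It also fails if it takes over 54 s, if anything falls off the work surface, if the arm or the gripper's body presses on something with over 40 N, if the wrist force passes 120 N, or if a joint passes its speed limit or range.

## Working session

There is one attempt and no reset: what is moved stays moved. The work goes in short steps, Python scripts to look and compute and a tool call to move; the robot and the scene stay as the last step left them, time stands still between calls to the robot, and variables do not carry over. Pictures are saved under pics/ and viewed, at most 10 in all, crops included, and the job is handed in when it is done.

Besides the shell and the picture viewer there is one more tool, called after "Request:" as name([rows], argument=value, ...), one row to a line, values as JSON. move_arm: Moves the arm, as the interface text tells. Its arguments: {"type":"object","properties":{"rows":{"type":"array","items":{"type":"array","items":{"type":"number"}}}},"required":["rows"]}

```bash
mkdir -p pics; python3 - <<'E'
from plant import manip
import cv2,numpy as np,pickle
s=manip.state();print({k:np.round(v,3) for k,v in s.items()})
d={}
for n in("side","top"):
    f=manip.grab_frame(n);d[n]=f;cv2.imwrite(f"pics/{n}0.png",f["img"]);print(n,np.round(-f["R"].T@f["t"],3))
pickle.dump(d,open("f0.pkl","wb"))
E
```

```text
{'time': np.float64(0.0), 'joint_pos': array([-1.334,  0.053,  1.614,  0.   ,  1.476, -0.119]), 'joint_vel': array([-0.002, -0.002,  0.001,  0.001, -0.002, -0.   ]), 'joint_efforts': array([ 1.0000e-03, -3.9368e+01, -3.7017e+01,  0.0000e+00,  7.0000e-03,
        0.0000e+00]), 'tool_pos': array([ 0.218, -0.585,  0.249]), 'tool_rot': array([-0.001,  0.984,  0.177, -0.   ]), 'contact_force': array([-0.521, -0.931, -0.424]), 'ft_torque': array([ 0.022, -0.018, -0.049]), 'grasp_force': np.float64(0.0), 'gripper_width': np.float64(0.997)}
side [0.253 0.96  0.619]
top [0.122 0.364 0.951]
```

View pics/side0.png

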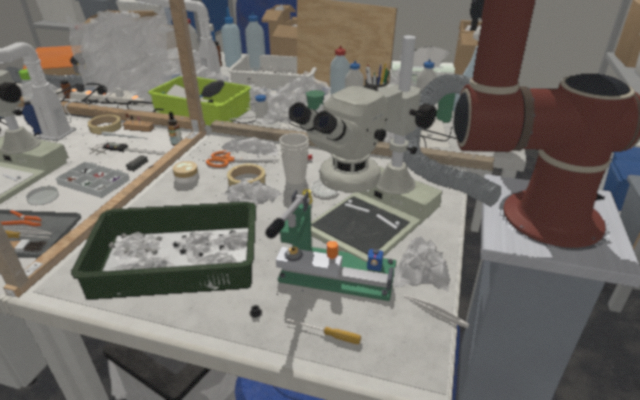

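View pics/top0.png

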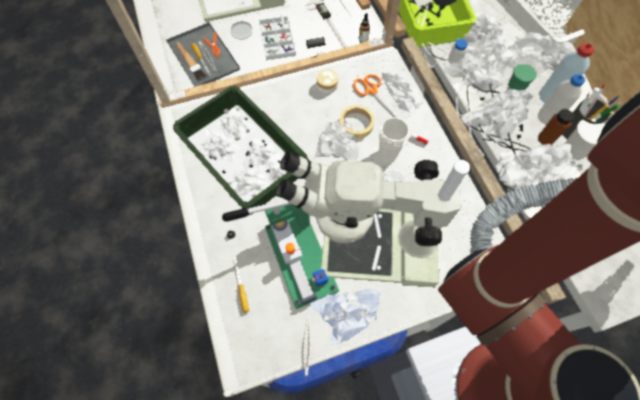

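Side view: the press is at about (335,265), with the orange knob (332,249), blue block (375,260), and the grip at the lever's end (274,229). Top view: knob (290,249), blue block (320,277), grip (235,215). A microscope stands close on the press's right. Enlarging both views.

```bash
cat > h.py <<'E'
import numpy as np,cv2
def ray(f,p):
    c=-f["R"].T@f["t"];d=f["R"].T@np.linalg.solve(f["mtx"],[p[0],p[1],1.]);return c,d/np.linalg.norm(d)
def plane(f,p,z):
    c,d=ray(f,p);return c+d*(z-c[2])/d[2]
def tri(f,p,g,q):
    P=[a["mtx"]@np.c_[a["R"],a["t"]] for a in(f,g)]
    X=cv2.triangulatePoints(P[0],P[1],np.float64(p).reshape(2,1),np.float64(q).reshape(2,1));return (X[:3]/X[3]).ravel()
def proj(f,X):
    c=f["mtx"]@(f["R"]@np.asarray(X)+f["t"]);return c[:2]/c[2]
def blobs(f,lo,hi,roi,amin=8):
    x0,y0,x1,y1=roi;h=cv2.cvtColor(f["img"][y0:y1,x0:x1],cv2.COLOR_BGR2HSV)
    n,l,st,c=cv2.connectedComponentsWithStats(cv2.inRange(h,lo,hi))
    return [(np.round(c[i]+[x0,y0],1).tolist(),(st[i,:4]+[x0,y0,0,0]).tolist(),int(st[i,4])) for i in range(1,n) if st[i,4]>=amin]
E
python3 - <<'E'
import pickle,cv2
from h import *
d=pickle.load(open("f0.pkl","rb"));s,t=d["side"],d["top"]
S=(255,180,410,320);T=(210,180,350,320)
for n,f,r in(("side",s,S),("top",t,T)):
    print(n,"orange",blobs(f,(3,170,150),(14,255,255),r),"blue",blobs(f,(105,130,60),(130,255,255),r))
    print(" green",blobs(f,(65,90,30),(95,255,255),r,60)," black",blobs(f,(0,0,0),(180,255,45),r,15))
a=cv2.resize(s["img"][185:315,250:420],None,fx=4.6,fy=4.6,interpolation=cv2.INTER_CUBIC)
cv2.imwrite("pics/sc.png",a)
a=cv2.resize(t["img"][145:315,200:400],None,fx=3.5,fy=3.5,interpolation=cv2.INTER_CUBIC)
cv2.imwrite("pics/tc.png",a)
E
```

```text
side orange [([332.6, 246.7], [328, 244, 9, 5], 25)] blue [([370.5, 254.2], [369, 250, 5, 10], 33), ([376.7, 262.2], [368, 252, 14, 18], 95)]
 green [([353.0, 261.4], [340, 253, 28, 16], 212), ([384.9, 265.4], [381, 260, 10, 12], 68), ([359.9, 289.6], [337, 282, 46, 16], 297)]  black [([377.7, 194.2], [375, 192, 6, 6], 22), ([274.9, 228.1], [267, 220, 17, 17], 162), ([256.5, 311.6], [255, 307, 5, 9], 31)]
top orange [([290.0, 250.8], [287, 249, 7, 5], 22)] blue [([318.3, 272.4], [314, 270, 10, 6], 34), ([321.1, 280.2], [316, 275, 11, 11], 77)]
 green [([304.8, 244.9], [267, 205, 71, 94], 1742), ([285.2, 270.1], [267, 229, 34, 72], 455)]  black [([284.8, 190.0], [280, 180, 13, 19], 126), ([267.7, 196.2], [262, 191, 13, 11], 41), ([301.4, 203.2], [298, 197, 8, 11], 21), ([234.3, 215.4], [223, 211, 25, 9], 113), ([348.0, 222.6], [346, 219, 4, 8], 21)]
```

View pics/sc.png

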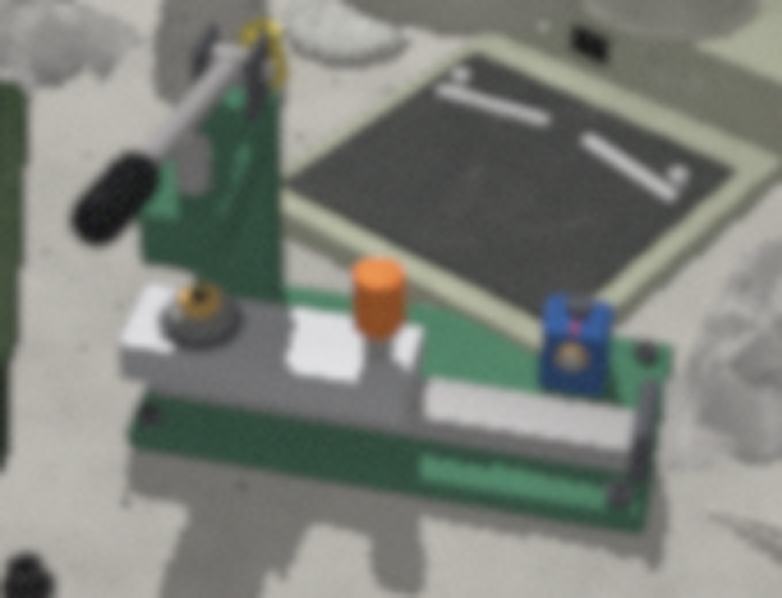

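View pics/tc.png

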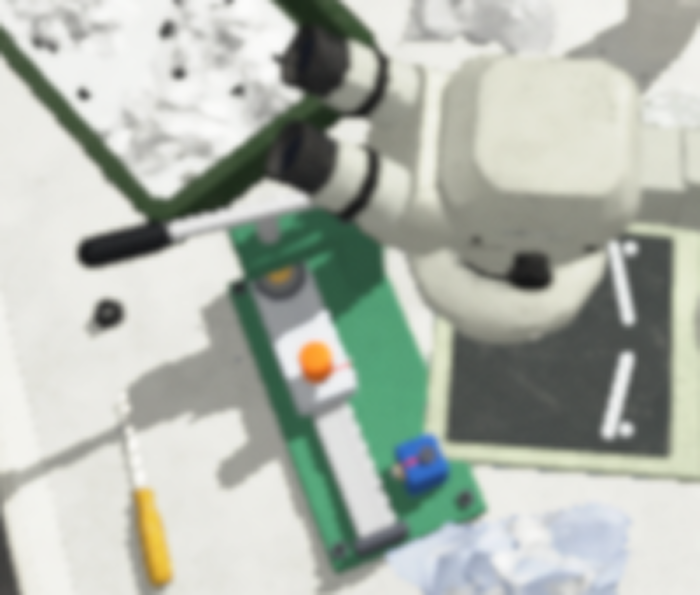

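```bash
cat > fit.py <<'E'
import pickle
from h import *
from scipy.optimize import least_squares
d=pickle.load(open("f0.pkl","rb"));s,t=d["side"],d["top"]
sc=lambda x,y:(x/4.6+250,y/4.6+185)
tc=lambda x,y:(x/3.5+200,y/3.5+145)
G=tri(s,(274.9,228.1),t,(234.3,215.4));K=tri(s,sc(379,298),t,tc(315,364))
print("grip",G,"knob",K,"knobtop plane",plane(t,tc(315,354),.086),plane(s,sc(379,270),.086))
pts=[(s,sc(640,530),(-.150,.035,0)),(s,sc(128,447),(.064,.035,0)),(t,tc(337,571),(-.150,.035,.006)),(t,tc(485,507),(-.150,-.072,.012)),
 (s,sc(671,348),(-.150,-.072,.012)),(s,(274.9,228.1),(.04,.0845,.171)),(t,(234.3,215.4),(.04,.0845,.171))]
def W(p,X):
    c,n=np.cos(p[2]),np.sin(p[2]);return np.array([p[0]+c*X[0]-n*X[1],p[1]+n*X[0]+c*X[1],X[2]])
R=lambda p:np.concatenate([proj(f,W(p,X))-q for f,q,X in pts])
r=least_squares(R,[K[0],K[1],0.5],loss="soft_l1");p=r.x
print("press",p,"res",np.round(R(p),1))
inv=lambda X:np.array([[np.cos(p[2]),np.sin(p[2])],[-np.sin(p[2]),np.cos(p[2])]])@(np.asarray(X)[:2]-p[:2])
print("knob in press",inv(K),"grip in press",inv(G))
for nm,f,q,z in(("redblk",s,sc(577,325),.044),("redblk",t,tc(412,462),.044),("ball",s,sc(572,357),.034),("redshuttle",t,tc(343,367),.044),("bush",t,tc(282,272),.05),("bush",s,sc(200,297),.05)):
    X=plane(f,q,z);print(nm,X.round(4),"press",inv(X).round(4))
for nm,f,q in(("spare",t,tc(108,313)),("drv",t,tc(155,540)),("drvtip",t,tc(122,400))):
    X=plane(f,q,.01);print(nm,X.round(3),inv(X).round(3))
print("eyepieces z.2",plane(t,tc(290,165),.3),plane(t,tc(300,60),.3))
np.save("press.npy",p)
E
python3 fit.py
```

```text
grip [0.49752671 0.41915549 0.16929119] knob [0.42629283 0.33073009 0.06967746] knobtop plane [0.42655621 0.32938183 0.086     ] [0.42599909 0.33299822 0.086     ]
press [0.46240401 0.33302117 0.05929093] res [ 0.5  0.7 -1.3  0.  -0.7  0.8  1.1 -0.3  0.4 -3.  -0.1 -0.6 -0.4 -0.1]
knob in press [-0.03618348 -0.00014725] grip in press [0.04016498 0.08390173]
redblk [0.3522 0.2948 0.044 ] press [-0.1123 -0.0316]
redblk [0.3526 0.2919 0.044 ] press [-0.112  -0.0346]
ball [0.3519 0.3034 0.034 ] press [-0.112 -0.023]
redshuttle [0.4268 0.3133 0.044 ] press [-0.0367 -0.0176]
bush [0.501  0.3312 0.05  ] press [ 0.0384 -0.0041]
bush [0.5038 0.3282 0.05  ] press [ 0.041  -0.0072]
spare [0.529 0.45  0.01 ] [0.073 0.113]
drv [0.369 0.46  0.01 ] [-0.086  0.133]
drvtip [0.466 0.457 0.01 ] [0.011 0.123]
eyepieces z.2 [0.44938553 0.31973499 0.3       ] [0.50516406 0.2970303  0.3       ]
```

```bash
python3 - <<'E'
import pickle
from h import *
d=pickle.load(open("f0.pkl","rb"));s,t=d["side"],d["top"]
tc=lambda x,y:(x/3.5+200,y/3.5+145)
for n,a,b in(("eyeA",(324,134),tc(285,165)),("eyeB",(302,117),tc(300,55)),("post",(408,40),(462,168)),("head",(355,92),(355,180)),("knobR",(428,68),(427,168)),("plate near corner",(437,190),(437,282)),("body",(345,125),(352,222)),("cup",(294,138),(393,128))):
    X=tri(s,a,t,b);print(n,X.round(3),"err",(proj(s,X)-a).round(1),(proj(t,X)-b).round(1))
E
```

```text
eyeA [0.447 0.322 0.297] err [-1.7 -1. ] [0.7 2.1]
eyeB [0.494 0.297 0.311] err [-2.8 -1.7] [1.3 3.4]
post [0.358 0.046 0.377] err [0.4 0.2] [-0.2 -0.6]
head [0.423 0.198 0.321] err [1.1 0.6] [-0.5 -1.5]
knobR [0.34  0.102 0.361] err [-14.9  -9.9] [ 5.3 24.2]
plate near corner [0.257 0.052 0.056] err [1.9 0.7] [-0.6 -2.4]
body [0.409 0.219 0.26 ] err [14.7  5.8] [ -7.8 -17.7]
cup [0.616 0.007 0.116] err [-0.4 -0.3] [0.2 0.6]
```

```bash
python3 - <<'E'
import pickle,cv2
d=pickle.load(open("f0.pkl","rb"));s,t=d["side"]["img"],d["top"]["img"]
a=cv2.resize(s[20:270,260:510],(600,600));cv2.imwrite("pics/ms.png",a[:, :])
E
```

```text
(no output)
```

View pics/ms.png

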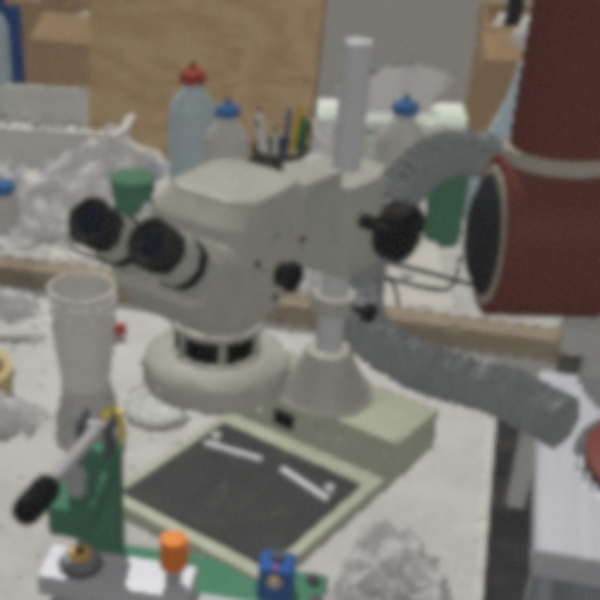

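The eyepieces (crop (95,225) and (157,245)) hang almost directly over the knob at z ≈ 0.3, so I need to come in high and with the tool tilted from the left. I'll lift first and use the motion to learn the arm's geometry.

Request:
move_arm([
  [0,0,-4,0,0,0,-1],
  [0,0,-4,0,0,0,-1],
  [0,0,-4,0,0,0,-1],
  [0,0,-4,0,0,0,-1],
  [0,0,-4,0,0,0,-1],
  [0,0,-4,0,0,0,-1],
  [0,0,-4,0,0,0,-1],
  [0,0,-4,0,0,0,-1],
  [0,0,0,0,0,0,-1],
])

```text
time: 0.85
tool_pos: [0.2176, -0.5855, 0.5804]
tool_rot: [0.007, 0.984, 0.177, 0.0]
contact_force: [-0.5, 0.8, 2.2]
gripper_width: 0.002
grasp_force: 0.0
```

```bash
cat > st.py <<'E'
from plant import manip
import numpy as np,json
from scipy.spatial.transform import Rotation as Ro
s=manip.state();q=s["tool_rot"];R=Ro.from_quat(np.r_[q[1:],q[0]]).as_matrix()
print("t",round(float(s["time"]),2),"j",np.round(s["joint_pos"],3).tolist(),"p",np.round(s["tool_pos"],4).tolist(),"F",np.round(s["contact_force"],1),"w",round(float(s["gripper_width"]),3),"g",round(float(s["grasp_force"]),1))
print(R.round(3).tolist())
open("log.txt","a").write(json.dumps([s["joint_pos"].tolist(),s["tool_pos"].tolist(),R.tolist()])+"\n")
E
python3 st.py
```

```text
t 0.85 j [-1.334, 0.059, 1.065, -0.0, 2.003, -0.119] p [0.2176, -0.5855, 0.5804] F [-0.5  0.8  2.2] w 0.002 g 0.0
[[0.937, 0.348, 0.003], [0.348, -0.937, -0.014], [-0.002, 0.015, -1.0]]
```

Request:
move_arm([
  [3,-2.6,0,0,0,0,-1],
  [3,-2.6,0,0,0,0,-1],
  [3,-2.6,0,0,0,0,-1],
  [3,-2.6,0,0,0,0,-1],
  [3,-2.6,0,0,0,0,-1],
  [3,-2.6,0,0,0,0,-1],
  [3,-2.6,0,0,0,0,-1],
  [3,-2.6,0,0,0,0,-1],
  [3,-2.6,0,0,0,0,-1],
  [3,-2.6,0,0,0,0,-1],
  [3,-2.6,0,0,0,0,-1],
  [3,-2.6,0,0,0,0,-1],
  [3,-2.6,0,0,0,0,-1],
  [0,0,0,0,0,0,-1],
])

```text
time: 2.02
tool_pos: [0.4675, -0.1279, 0.5692]
tool_rot: [-0.001, 0.983, 0.181, 0.0]
contact_force: [0.8, -1.0, 0.4]
gripper_width: -0.001
grasp_force: 0.0
```

```bash
python3 st.py
```

```text
t 2.02 j [-0.422, -0.264, 1.383, 0.003, 2.024, 0.785] p [0.4675, -0.1279, 0.5692] F [ 0.8 -1.   0.4] w -0.001 g 0.0
[[0.934, 0.357, -0.0], [0.357, -0.934, 0.003], [0.001, -0.002, -1.0]]
```

Request:
move_arm([
  [1.2,-3.7,0,0,0,0,-1],
  [1.2,-3.7,0,0,0,0,-1],
  [1.2,-3.7,0,0,0,0,-1],
  [1.2,-3.7,0,0,0,0,-1],
  [1.2,-3.7,0,0,0,0,-1],
  [1.2,-3.7,0,0,0,0,-1],
  [1.2,-3.7,0,0,0,0,-1],
  [1.2,-3.7,0,0,0,0,-1],
  [1.2,-3.7,0,0,0,0,-1],
  [1.2,-3.7,0,0,0,0,-1],
  [1.2,-3.7,0,0,0,0,-1],
  [1.2,-3.7,0,0,0,0,-1],
  [1.2,-3.7,0,0,0,0,-1],
  [1.2,-3.7,0,0,0,0,-1],
  [0,0,0,0,0,0,-1],
])

```text
time: 3.27
tool_pos: [0.442, 0.4162, 0.5661]
tool_rot: [0.0, 0.984, 0.18, -0.002]
contact_force: [0.7, -0.5, -0.5]
gripper_width: 0.001
grasp_force: 0.0
```

```bash
python3 st.py
```

```text
t 3.27 j [0.632, 0.019, 1.13, 0.002, 1.998, 1.842] p [0.442, 0.4162, 0.5661] F [ 0.7 -0.5 -0.5] w 0.001 g 0.0
[[0.935, 0.354, -0.005], [0.354, -0.935, -0.001], [-0.005, -0.001, -1.0]]
```

Request:
move_arm([
  [0,0,0,0,0,-7,-1],
  [0,0,0,0,0,-7,-1],
  [0,0,0,0,0,-7,-1],
  [0,0,0,0,0,-7,-1],
  [0,0,0,0,0,-7,-1],
  [0,0,0,0,0,-7,-1],
  [0,0,0,0,0,-7,-1],
  [0,0,0,0,0,-7,-1],
  [0,0,0,0,0,-7,-1],
  [0,0,0,0,0,-7,-1],
  [0,0,0,0,0,-3,-1],
  [0,0,0,0,0,0,-1],
])

```text
time: 4.27
tool_pos: [0.4429, 0.4105, 0.5693]
tool_rot: [-0.0, 0.686, 0.728, -0.0]
contact_force: [-0.3, -0.0, 0.2]
gripper_width: 0.003
grasp_force: 0.0
```

```bash
python3 st.py
```

```text
t 4.27 j [0.624, 0.011, 1.132, -0.0, 1.999, 0.565] p [0.4429, 0.4105, 0.5693] F [-0.3 -0.   0.2] w 0.003 g 0.0
[[-0.059, 0.998, -0.001], [0.998, 0.059, -0.001], [-0.001, -0.001, -1.0]]
```

Request:
move_arm([
  [0,0,0,0,-6,0,-1],
  [0,0,0,0,-6,0,-1],
  [0,0,0,0,-6,0,-1],
  [0,0,0,0,-6,0,-1],
  [0,0,0,0,-6,0,-1],
  [0,0,0,0,0,0,-1],
])

```text
time: 4.77
tool_pos: [0.4427, 0.4131, 0.5657]
tool_rot: [0.189, 0.661, 0.703, -0.181]
contact_force: [0.2, 1.0, -2.1]
gripper_width: 0.0
grasp_force: 0.0
```

```bash
python3 st.py; cat > kin.py <<'E'
import json,numpy as np
from scipy.optimize import least_squares
from scipy.spatial.transform import Rotation as Ro
Rz=lambda a:Ro.from_euler("z",a).as_matrix();Ry=lambda a:Ro.from_euler("y",a).as_matrix()
def fk(k,q):
    d,h,a1,a2,a3,b,L=k;A=Rz(q[0]);B=A@Ry(q[1]);C=A@Ry(q[1]+q[2])
    sh=A@[a1,d,h];el=sh+B@[0,0,a2];wr=el+C@[b,0,a3]
    T=C@Rz(q[3])@Ry(q[4])
    return sh,el,wr,wr+T@[0,0,L],T[:,2]
D=[json.loads(l) for l in open("log.txt")]
D.append([[-1.334,.053,1.6135,0,1.476,-.119],[.218,-.5855,.2495],[[0,0,0],[0,0,0],[0,0,-1]]])
def res(k):return np.concatenate([np.r_[fk(k,q)[3]-p] for q,p,R in D])
k0=[.075,.3,0,.6,.6,.1,.25];k=least_squares(lambda k:np.r_[res(k),.003*(k-k0)],k0).x
if __name__=="__main__":
    print("d,h,a1,a2,a3,b,L",k.round(3),"maxres",abs(res(k)).max().round(4))
    for q,p,R in D:print([x.round(3).tolist() for x in fk(k,q)[1:3]],"zerr",(fk(k,q)[4]-np.array(R)[:,2]).round(3))
E
python3 kin.py
```

```text
t 4.77 j [0.789, 0.216, 0.976, -0.505, 2.258, 0.464] p [0.4427, 0.4131, 0.5657] F [ 0.2  1.  -2.1] w 0.0 g 0.0
[[-0.055, 0.998, 0.027], [0.861, 0.061, -0.505], [-0.505, -0.005, -0.863]]
d,h,a1,a2,a3,b,L [0.074 0.238 0.    0.426 0.61  0.096 0.261] maxres 0.0003
[[0.078, -0.007, 0.664], [0.217, -0.582, 0.841]] zerr [-0.  0.  0.]
[[-0.071, 0.113, 0.65], [0.467, -0.128, 0.83]] zerr [-0. -0. -0.]
[[-0.037, 0.065, 0.665], [0.443, 0.417, 0.827]] zerr [-0. -0.  0.]
[[-0.039, 0.063, 0.665], [0.443, 0.411, 0.83]] zerr [ 0. -0.  0.]
[[0.012, 0.117, 0.655], [0.436, 0.545, 0.791]] zerr [-0. -0.  0.]
[[0.078, -0.005, 0.664], [0.218, -0.586, 0.51]] zerr [-0.     0.001  0.   ]
```

```bash
cat > go.py <<'E'
import sys,json,numpy as np
D=json.loads(open("log.txt").readlines()[-1]);R=np.array(D[2])
d=np.array(list(map(float,sys.argv[1:4])))-D[1];print("tool cm",(R.T@d*100).round(2),"n>=",np.linalg.norm(d)*100/4.1)
print("1cm down in tool",(R.T@[0,0,-1]).round(3))
E
python3 go.py .497 .419 .25
```

```text
tool cm [16.16  5.6  27.09] n>= 7.814283718302733
1cm down in tool [0.505 0.005 0.863]
```

Request:
move_arm([
  [1.62,0.56,2.71,0,0,0,-1],
  [1.62,0.56,2.71,0,0,0,-1],
  [1.62,0.56,2.71,0,0,0,-1],
  [1.62,0.56,2.71,0,0,0,-1],
  [1.62,0.56,2.71,0,0,0,-1],
  [1.62,0.56,2.71,0,0,0,-1],
  [1.62,0.56,2.71,0,0,0,-1],
  [1.62,0.56,2.71,0,0,0,-1],
  [1.62,0.56,2.71,0,0,0,-1],
  [1.62,0.56,2.71,0,0,0,-1],
  [0,0,0,0,0,0,-1],
  [0,0,0,0,0,0,-1],
])

```text
time: 5.77
tool_pos: [0.4977, 0.4177, 0.2525]
tool_rot: [0.187, 0.663, 0.702, -0.179]
contact_force: [0.5, -0.5, -0.8]
gripper_width: -0.001
grasp_force: 0.0
```

```bash
python3 st.py; python3 go.py .497 .419 .14; python3 - <<'E'
from plant import manip
import cv2
f=manip.grab_frame("side")["img"][120:320,220:480];g=manip.grab_frame("top")["img"][120:320,180:440]
cv2.imwrite("pics/a1.png",cv2.resize(cv2.vconcat([f,g])[:, :],(390*2,600)))
E
```

```text
t 5.77 j [0.739, 0.327, 1.356, -0.408, 1.792, 0.659] p [0.4977, 0.4177, 0.2525] F [ 0.5 -0.5 -0.8] w -0.001 g 0.0
[[-0.051, 0.998, 0.025], [0.864, 0.057, -0.501], [-0.501, -0.003, -0.865]]
tool cm [ 5.75 -0.02  9.67] n>= 2.743535361743482
1cm down in tool [0.501 0.003 0.865]
```

View pics/a1.png

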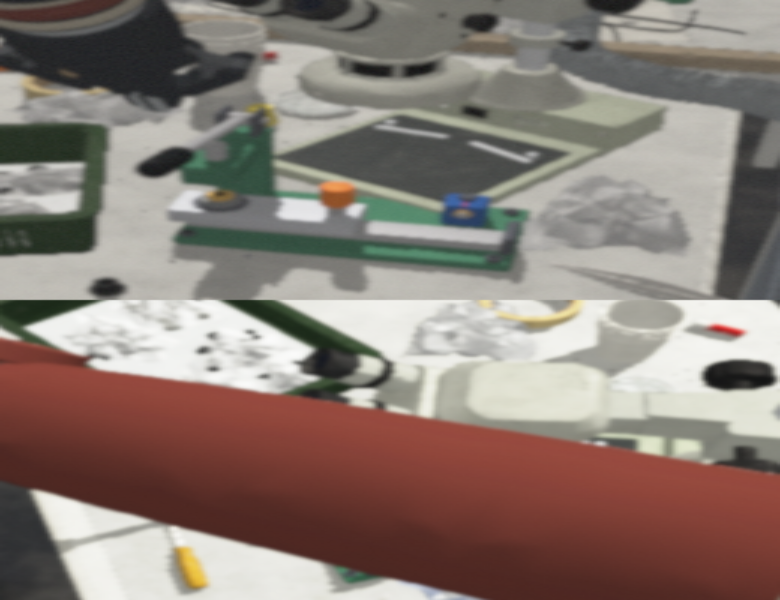

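The fingers (crop ~(170,90)) are straight above the grip (165,160), clear of the eyepieces. Pushing down.

Request:
move_arm([
  [1.0,0,1.73,0,0,0,-1],
  [1.0,0,1.73,0,0,0,-1],
  [0.5,0,0.87,0,0,0,-1],
  [0.5,0,0.87,0,0,0,-1],
  [0.5,0,0.87,0,0,0,-1],
  [0.5,0,0.87,0,0,0,-1],
  [0.5,0,0.87,0,0,0,-1],
  [0.25,0,0.43,0,0,0,-1],
  [0,0,0,0,0,0,-1],
  [0,0,0,0,0,0,-1],
])

```text
time: 6.7
tool_pos: [0.4983, 0.419, 0.1594]
tool_rot: [0.188, 0.663, 0.703, -0.178]
contact_force: [-0.0, 1.2, 3.8]
gripper_width: 0.005
grasp_force: 1.9
```

```bash
python3 st.py
```

```text
t 6.7 j [0.741, 0.4, 1.424, -0.401, 1.659, 0.716] p [0.4983, 0.419, 0.1594] F [-0.   1.2  3.8] w 0.005 g 1.9
[[-0.051, 0.998, 0.03], [0.864, 0.059, -0.499], [-0.5, 0.0, -0.866]]
```

Request:
move_arm([
  [0.25,0,0.43,0,0,0,-1],
  [0.25,0,0.43,0,0,0,-1],
  [0.25,0,0.43,0,0,0,-1],
  [0.15,0,0.26,0,0,0,-1],
  [0,0,0,0,0,0,-1],
  [0,0,0,0,0,0,-1],
])

```text
time: 7.2
tool_pos: [0.4985, 0.4188, 0.1436]
tool_rot: [0.189, 0.663, 0.702, -0.178]
contact_force: [-1.8, 0.3, 8.6]
gripper_width: -0.0
grasp_force: 4.2
```

Request:
move_arm([
  [0.15,0,0.26,0,0,0,-1],
  [0,0,0,0,0,0,-1],
  [0,0,0,0,0,0,-1],
])

```text
time: 7.45
tool_pos: [0.4986, 0.4189, 0.1429]
tool_rot: [0.19, 0.663, 0.702, -0.178]
contact_force: [-4.2, -1.2, 15.7]
gripper_width: 0.001
grasp_force: 7.6
```

The lever is on its stop: z stalled at 0.143 while the force rose to 16 N. Releasing upward.

Request:
move_arm([
  [-0.5,0,-0.87,0,0,0,-1],
  [-1.0,0,-1.73,0,0,0,-1],
  [-1.0,0,-1.73,0,0,0,-1],
  [-1.5,0,-2.6,0,0,0,-1],
  [-1.5,0,-2.6,0,0,0,-1],
  [0,-2.0,0,0,0,0,-0.2],
  [0,-3.0,0,0,0,0,-0.2],
  [0,-2.5,0,0,-5,0,-0.2],
  [0,0,0,0,0,0,-0.2],
  [0,0,0,0,0,0,-0.2],
])

```text
time: 8.28
tool_pos: [0.422, 0.4145, 0.247]
tool_rot: [0.219, 0.653, 0.695, -0.207]
contact_force: [0.7, 0.6, 0.6]
gripper_width: 0.396
grasp_force: 0.0
```

```bash
python3 st.py; python3 - <<'E'
from plant import manip
import cv2,pickle
from h import *
f=manip.grab_frame("side");pickle.dump(f,open("f1.pkl","wb"))
print(blobs(f,(3,170,150),(14,255,255),(255,180,410,320)),blobs(f,(0,0,0),(180,255,45),(255,180,410,320),15))
cv2.imwrite("pics/a2.png",cv2.resize(f["img"][120:320,230:430],(600,600),interpolation=cv2.INTER_CUBIC))
E
python3 go.py .4235 .388 .154
```

```text
t 8.28 j [0.832, 0.256, 1.472, -0.441, 1.843, 0.744] p [0.422, 0.4145, 0.247] F [0.7 0.6 0.6] w 0.396 g 0.0
[[-0.051, 0.998, 0.033], [0.817, 0.061, -0.574], [-0.575, -0.002, -0.818]]
[([332.7, 247.5], [329, 245, 8, 5], 24)] [([318.7, 186.0], [275, 180, 84, 20], 687), ([377.8, 194.3], [375, 192, 6, 5], 19), ([274.9, 228.2], [267, 220, 16, 17], 151), ([256.6, 312.8], [255, 311, 5, 5], 20)]
tool cm [3.17 0.   9.14] n>= 2.3587381727269374
1cm down in tool [0.575 0.002 0.818]
```

View pics/a2.png

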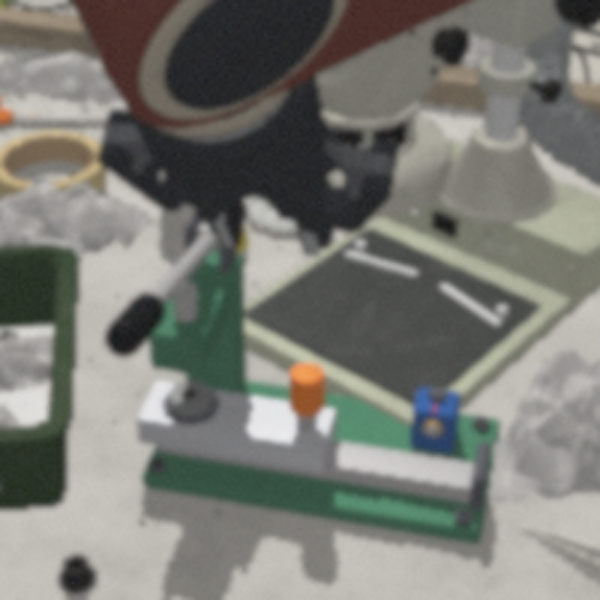

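The bushing's brass is no longer visible standing proud at (190,400), and the lever grip is back at its rest pixel (275,228). Next is the knob, still at (332.7,247.5) full-frame: going to the pre-grasp pose.

Request:
move_arm([
  [1.05,0,3.05,0,0,0,0.1],
  [1.05,0,3.05,0,0,0,0.1],
  [1.05,0,3.05,0,0,0,0.1],
  [0,0,0,0,0,0,0.1],
  [0,0,0,0,0,0,0.1],
])

```text
time: 8.75
tool_pos: [0.4248, 0.3864, 0.1537]
tool_rot: [0.219, 0.654, 0.693, -0.209]
contact_force: [0.5, 1.2, 0.5]
gripper_width: 0.551
grasp_force: 0.0
```

```bash
python3 st.py;python3 go.py .4265 .331 .074
```

```text
t 8.75 j [0.801, 0.297, 1.587, -0.439, 1.692, 0.786] p [0.4248, 0.3864, 0.1537] F [0.5 1.2 0.5] w 0.551 g 0.0
[[-0.049, 0.998, 0.03], [0.816, 0.057, -0.575], [-0.576, -0.003, -0.817]]
tool cm [ 0.06 -0.12  9.71] n>= 2.3680113300427275
1cm down in tool [0.576 0.003 0.817]
```

Request:
move_arm([
  [0,0,2,0,0,0,0.1],
  [0,0,2,0,0,0,0.1],
  [0,0,2,0,0,0,0.1],
  [0,-0.1,2,0,0,0,0.1],
  [0,0,1,0,0,0,0.1],
  [0,0,0.7,0,0,0,0.1],
  [0,0,0,0,0,0,0.1],
  [0,0,0,0,0,0,0.1],
])

```text
time: 9.42
tool_pos: [0.4265, 0.3325, 0.0767]
tool_rot: [0.218, 0.655, 0.693, -0.207]
contact_force: [-7.3, -2.5, 0.1]
gripper_width: 0.549
grasp_force: 0.0
```

```bash
python3 st.py; python3 - <<'E'
from plant import manip
import cv2
f=manip.grab_frame("side")["img"];w=manip.grab_frame("wrist")["img"]
cv2.imwrite("pics/a3.png",cv2.hconcat([cv2.resize(f[180:320,250:430],(385,300)),cv2.resize(w,(400,300))]))
E
```

```text
t 9.42 j [0.739, 0.306, 1.721, -0.461, 1.537, 0.798] p [0.4265, 0.3325, 0.0767] F [-7.3 -2.5  0.1] w 0.549 g 0.0
[[-0.048, 0.998, 0.031], [0.818, 0.057, -0.573], [-0.574, -0.002, -0.819]]
```

View pics/a3.png

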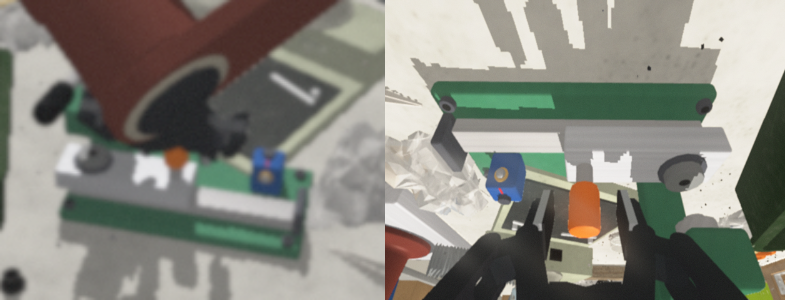

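The knob sits centred between the pads in the wrist view ((585,210), pads at 545 and 625). There is a light 7 N sideways touch at the far side, probably an open finger near the head. Closing relieves it.

Request:
move_arm([
  [0,0,0,0,0,0,-1],
  [0,0,0,0,0,0,-1],
  [0,0,0,0,0,0,-1],
  [0,0,0,0,0,0,-1],
  [0,0,0,0,0,0,-1],
])

```text
time: 9.93
tool_pos: [0.4259, 0.3336, 0.0779]
tool_rot: [0.217, 0.655, 0.694, -0.207]
contact_force: [-10.3, 1.3, 6.7]
gripper_width: 0.237
grasp_force: 58.8
```

```bash
python3 st.py
```

```text
t 9.93 j [0.741, 0.305, 1.719, -0.458, 1.539, 0.798] p [0.4259, 0.3336, 0.0779] F [-10.3   1.3   6.7] w 0.237 g 58.8
[[-0.048, 0.998, 0.03], [0.818, 0.056, -0.572], [-0.573, -0.003, -0.82]]
```

Request:
move_arm([
  [0,-0.5,0,0,0,0,-1],
  [0,-1,0,0,0,0,-1],
  [0,-1,0,0,0,0,-1],
  [0,-1,0,0,0,0,-1],
  [0,-1,0,0,0,0,-1],
  [0,-0.5,0,0,0,0,-1],
  [0,0,0,0,0,0,-1],
  [0,0,0,0,0,0,-1],
])

```text
time: 10.6
tool_pos: [0.3774, 0.3312, 0.0779]
tool_rot: [0.219, 0.655, 0.694, -0.204]
contact_force: [-1.4, 4.5, 6.7]
gripper_width: 0.237
grasp_force: 59.7
```

```bash
python3 st.py; cat > sh.py <<'E'
from plant import manip
import sys,cv2,pickle
from h import *
p=np.load("press.npy");f=manip.grab_frame("side")
print("orange",blobs(f,(3,170,130),(14,255,255),(300,200,410,300),4),"blue",blobs(f,(105,130,60),(130,255,255),(300,200,410,320)),"grip",blobs(f,(0,0,0),(180,255,45),(262,215,290,245),15))
cv2.imwrite(f"pics/{sys.argv[1]}.png",cv2.resize(f["img"][185:315,250:420],(782,598),interpolation=cv2.INTER_CUBIC))
E
python3 sh.py b1
```

```text
t 10.6 j [0.794, 0.234, 1.805, -0.44, 1.54, 0.847] p [0.3774, 0.3312, 0.0779] F [-1.4  4.5  6.7] w 0.237 g 59.7
[[-0.048, 0.998, 0.036], [0.82, 0.06, -0.57], [-0.571, 0.003, -0.821]]
orange [([357.6, 258.1], [354, 256, 8, 6], 32)] blue [([371.9, 256.0], [371, 254, 3, 5], 11), ([376.5, 264.8], [369, 257, 13, 13], 64)] grip [([274.9, 228.1], [267, 220, 16, 17], 150)]
```

View pics/b1.png

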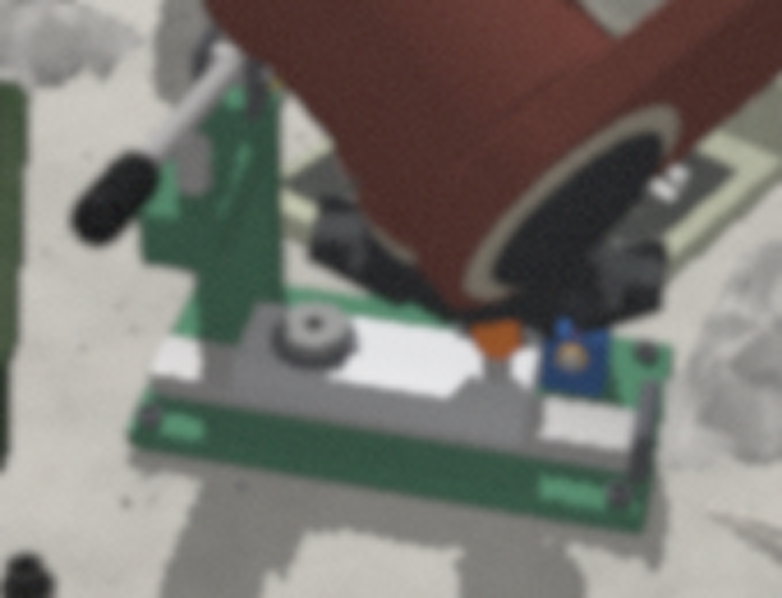

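The shuttle follows: the knob is now at about (358,258) full-frame, the lever grip is still at rest, and the side touch is gone. About 27 mm remain, so I'll approach in smaller steps.

Request:
move_arm([
  [0,-0.5,0,0,0,0,-1],
  [0,-0.5,0,0,0,0,-1],
  [0,-0.5,0,0,0,0,-1],
  [0,-0.3,0,0,0,0,-1],
  [0,0,0,0,0,0,-1],
  [0,0,0,0,0,0,-1],
])

```text
time: 11.15
tool_pos: [0.3604, 0.3304, 0.0779]
tool_rot: [0.219, 0.655, 0.695, -0.203]
contact_force: [0.7, 6.2, 6.1]
gripper_width: 0.235
grasp_force: 59.7
```

Request:
move_arm([
  [0,-0.2,0,0,0,0,-1],
  [0,0,0,0,0,0,-1],
  [0,0,0,0,0,0,-1],
])

```text
time: 11.4
tool_pos: [0.3589, 0.3303, 0.078]
tool_rot: [0.219, 0.655, 0.695, -0.203]
contact_force: [2.2, 5.0, 5.3]
gripper_width: 0.237
grasp_force: 59.7
```

Request:
move_arm([
  [0,-0.2,0,0,0,0,-1],
  [0,0,0,0,0,0,-1],
  [0,0,0,0,0,0,-1],
])

```text
time: 11.65
tool_pos: [0.3566, 0.3302, 0.0779]
tool_rot: [0.219, 0.655, 0.694, -0.203]
contact_force: [1.6, 6.7, 8.3]
gripper_width: 0.239
grasp_force: 59.8
```

Request:
move_arm([
  [0,-0.2,0,0,0,0,-1],
  [0,0,0,0,0,0,-1],
  [0,0,0,0,0,0,-1],
])

```text
time: 11.9
tool_pos: [0.3537, 0.3301, 0.0779]
tool_rot: [0.218, 0.655, 0.694, -0.204]
contact_force: [-2.2, 6.4, 6.4]
gripper_width: 0.236
grasp_force: 59.9
```

Request:
move_arm([
  [0,-0.1,0,0,0,0,-1],
  [0,0,0,0,0,0,-1],
  [0,0,0,0,0,0,-1],
])

```text
time: 12.15
tool_pos: [0.3523, 0.33, 0.0779]
tool_rot: [0.218, 0.655, 0.694, -0.204]
contact_force: [-3.3, 5.0, 8.0]
gripper_width: 0.237
grasp_force: 60.0
```

The force has reversed, so the ball is now pulling the shuttle in. Continuing in 1 mm steps.

Request:
move_arm([
  [0,-0.1,0,0,0,0,-1],
  [0,0,0,0,0,0,-1],
  [0,0,0,0,0,0,-1],
])

```text
time: 12.4
tool_pos: [0.3514, 0.3299, 0.0779]
tool_rot: [0.218, 0.655, 0.694, -0.204]
contact_force: [-3.0, 5.7, 8.1]
gripper_width: 0.238
grasp_force: 60.0
```

Request:
move_arm([
  [0,-0.1,0,0,0,0,-1],
  [0,0,0,0,0,0,-1],
  [0,0,0,0,0,0,-1],
])

```text
time: 12.65
tool_pos: [0.3509, 0.3299, 0.0779]
tool_rot: [0.218, 0.655, 0.694, -0.204]
contact_force: [-1.6, 5.6, 7.2]
gripper_width: 0.238
grasp_force: 59.9
```

```bash
python3 st.py; python3 sh.py b2; python3 - <<'E'
import numpy as np,json
p=np.load("press.npy");X=np.array(json.loads(open("log.txt").readlines()[-1])[1])[:2]-p[:2]
print("press x",np.cos(p[2])*X[0]+np.sin(p[2])*X[1])
E
```

```text
t 12.65 j [0.824, 0.199, 1.847, -0.426, 1.545, 0.875] p [0.3509, 0.3299, 0.0779] F [-1.6  5.6  7.2] w 0.238 g 59.9
[[-0.047, 0.998, 0.036], [0.82, 0.06, -0.569], [-0.57, 0.003, -0.822]]
orange [([372.6, 260.6], [369, 259, 8, 5], 32)] blue [] grip [([274.9, 228.1], [267, 220, 16, 17], 153)]
press x -0.11153659788208999
```

View pics/b2.png

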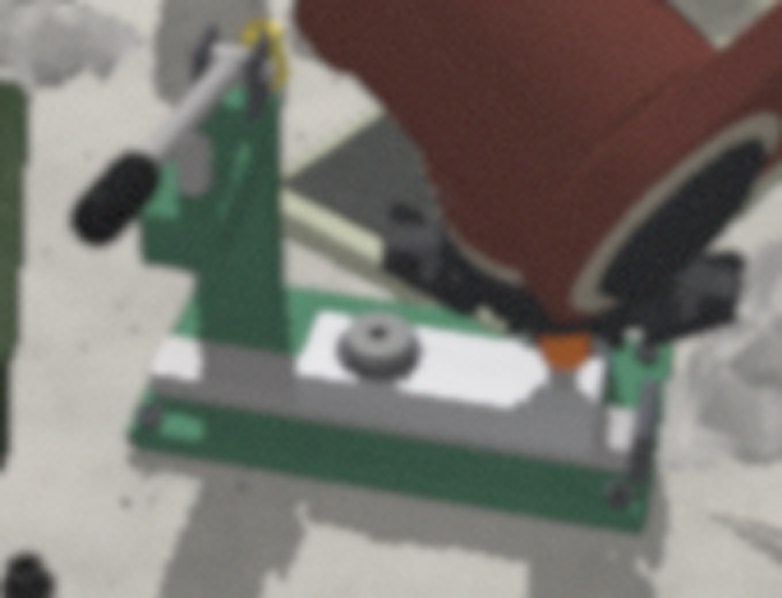

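Request:
move_arm([
  [0,-0.1,0,0,0,0,-1],
  [0,0,0,0,0,0,-1],
  [0,0,0,0,0,0,-1],
  [0,0,0,0,0,0,-1],
])

```text
time: 13.03
tool_pos: [0.3505, 0.3299, 0.0779]
tool_rot: [0.219, 0.655, 0.694, -0.203]
contact_force: [1.3, 5.4, 6.1]
gripper_width: 0.234
grasp_force: 59.8
```

The steps are now stiff (0.4 mm of travel per 1 mm commanded) and the force along the rail has gone through zero, so the shuttle is seated in the notch. Handing in.

```bash
python3 -c "
from plant import manip
print(manip.job_done())"
```

```text
the job is handed in; nothing more can be done
None
```

I pushed the lever to its stop and it swung back up. I then drew the shuttle into the detent notch and handed the job in still holding the knob at 13 s, with no verdict returned; that the bushing is home is inferred from the lever reaching its stop and the camera view.

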